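Swap the LED panel in a bolt-locked soldering frame

ROBOT

A 7-joint arm with a two-finger parallel gripper is mounted at the origin on the work surface. World frame = base frame: x ahead of the robot, y to its left, z up, the work surface at z = 0. Lengths are in mm, angles in rad, forces in N, time in s.
With the tool pointing down it reaches from about 425 to 950 mm from the base axis. Payload 4.7 kg.
Tool frame: the origin (TCP) lies at the very end of the fingers, on their centre line; the grasp point (between the pads) lies 19 mm behind it (manip.tcp_to_grasp is the distance from the TCP to the grasp point, in mm); z points along the fingers, y is the line along which they close (so a half turn about z gives the same grasp; the last joint's range is limited). The gripper opens to 85 mm and grips with 20 to 120 N. Pads are 22 mm wide; open, the fingers measure 114 mm over their backs; the gripper's body (76 mm by 85 mm) begins 54 mm behind the grasp point. The pads swing forward as they close: fully open they stand 13 mm farther back than shut.
Start: joints at [-1.182, 0.469, -0.049, 1.532, 0.024, 1.141, -0.082], TCP at [273.845, 616.975, 231.335] pointing down, gripper open.
Joint ranges: [-2.59, 2.59], [-0.33, 1.99], [-1.39, 1.29], [0.1, 2.45], [-1.04, 4.18], [0.21, 1.99], [-2.66, 2.66]. Speed limits (rad/s): [2.57, 2.57, 3.14, 3.14, 3.14, 3.14, 3.14].

INTERFACE

Orientations are given as a unit quaternion [x, y, z, w].
In Python, from bench import manip, eyes gives the robot as it stands. The module is installed in compiled form; this text tells all that it offers.
- The arm moves only by the tool jog_arm, never from a script. Its arguments are lists of equal length, an entry for each row: "delta_rot": the turn, a rotation vector about the tool's x, y, z in rad, a list of three; "slide": the shift along the tool's x, y, z in m, a list of three; "jaw": the opening, from -1 (shut) to 1 (fully open). In form: {"delta_rot": [[wx, wy, wz], ...], "slide": [[dx, dy, dz], ...], "jaw": [jaw, ...]}. A call has exactly 8 rows; each row shifts and turns the commanded pose from where the row before left it, along the tool's axes as they then stand; what a row does not reach is not made up. A row lasts 1/12 s, in which the tool goes at most 41.7 mm and 7.16 degrees, less where a joint would pass 70% of its speed; a pose out of reach is approached as far as the arm can. A call is refused whole if a number of a shift passes 0.0417 or a number of a turn 0.125, either way. A call with a gripper value outside its range is refused whole. The fingers move at their own pace and stop on an object; "squeeze" is the grip in N (left out, the last holds). Time passes only in rows, so rows that do not move let the fingers close, or fill a call up. It gives the time, the measured TCP pose, the force, the opening and the grip force at its end, in the units of the state.
- manip.get_obs(): the state, without advancing time (a new reading comes with each control period).
- eyes.camera(name): name is "scene" or "top" or "wrist"; returns the picture (384x512x3 uint8, red, green, blue); there is no depth.
- eyes.calibration(name): a dict with "camera_matrix" (3x3 intrinsics, pixels), "xyz" and "rotation" of the camera in the world. Camera axes: x right, y down, z forward; pixel columns grow to the right and rows downward; lengths in mm; the calibration is good to about 2 mm. The wrist camera is an equidistant fisheye: a pixel r from the principal point sees the ray r / f radians off the axis. A picture is of the moment at which its call begins: read the wrist's pose just before it. calibration takes no time and is no camera call; for the wrist camera it gives the pose at the moment of the call.
- manip.sign_off(): hands the job in; it is judged then, once.
The state is a dict: "t": time; "joints": joint angles; "joint_vel": joint speeds; "tau": joint torques, N m; "position": TCP position; "tcp_rot": TCP orientation; "wrist_force": force on the tool from outside, world axes, zero at the start; "moment": the same for the moment, N m; "opening": opening from 0.0 (shut) to 1.0 (fully open); "finger_force": force on a finger pad.
Only numpy, scipy, OpenCV 4.12 (cv2) and the standard library are available. Lean on these libraries where they do the work, as an engineer would, in place of code of your own. Each camera call takes 0.05 s, during which the arm holds its last target. There are 200 camera calls.

TASK

Change the panel in the soldering frame: pull the red knob fully out until it stays out, lift the finished panel (yellow lenses) out and lay it flat in the blue tray, and only then lay the raw panel (bare copper rings) flat in the frame and push the red knob fully home so that its bolt locks the panel. Set the panels down rather than dropping them, and leave everything else on the bench where it is.

Things in the scene. Friction and masses are not known exactly. Their poses are not given: they have to be found in the camera images.
- frame: Fixed soldering frame: steel base plate 136 x 150 x 8 mm (x -87 to +49), two grey rest rails along x (tops 28 mm above the bench, |y| 38 to 66) that carry the panel, sloping guides round it up to 39 mm high, blue bolt housing 30 x 50 mm, 52 mm high, centred at x = -71. Origin: on the bench under the nest centre; x points away from the robot, the knob sticks out towards -x.
- nest (a point): Centre of the nest, at the level on which the panel's underside rests (28 mm above the bench); axes as the frame. A panel lies here with its 120 mm side along y, either way round, with 2.5 mm play on each side; the guides flare outwards by 25 degrees upwards.
- bolt (a joint): Travel of the sliding bolt in m: 0 = home (blade reaches 14 mm over the panel's front edge, 2 mm above the board), 0.034 = fully out (nest free). It moves along the frame's x axis, out is -x. A spring detent holds it at either end: about 7 N to pass the middle, after which it snaps on to the other end.
- knob (a point): Centre of the red knob on the bolt: a cylinder 30 mm in diameter and 26 mm long along the frame's x axis, 38 mm above the bench, held by a 12 mm rod. It moves with the bolt: at frame x = -117 mm when home and -151 mm when out. When home, 18 mm lie between knob and housing.
- done_panel: Finished LED panel, at first locked in the nest: black board 80 x 120 x 5 mm (x, y, z), four round yellow lenses 22 mm wide, 4 mm high near the corners (x +-26, y +-44), in the middle a finned aluminium heat sink 34 x 26 mm (x, y) standing 24 mm above the board's top, to be gripped across its 26 mm. 0.16 kg. Origin: centre of the underside, z up.
- raw_panel: Raw LED panel, lying on the bench: the same as the finished one in size, board and heat sink (80 x 120 x 5 mm, heat sink 34 x 26 mm and 24 mm above the board) but with four flat copper rings in place of the lenses. Origin: centre of the underside, z up.
- tray: Blue open tray, fixed, 190 x 150 x 30 mm (x, y, z) outside, walls and floor 4 mm thick, on the left or the right of the frame (the raw panel is on the other side). Origin: centre of the underside.
- tray_in (a point): Centre of the tray's inner floor (182 x 142 mm); axes as the tray.
- spool: Bystander: orange solder spool standing upright beside the knob, 52 mm in diameter, 50 mm high. Origin: centre of the underside.
- tape: Bystander: yellow tape roll lying flat on the other side of the knob, 76 mm in diameter, 20 mm high. Origin: centre of the underside.
- flux: Bystander: amber bottle, 40 mm in diameter, 95 mm high, behind the frame. Origin: centre of the underside.
- screwdriver: Bystander: screwdriver 160 mm long lying behind the frame, along its own x axis.
- spacer_pot: Bystander: white pot of black spacers, 60 mm in diameter, 45 mm high, close behind the raw panel. Origin: centre of the underside.
- parts_box: Bystander: small cardboard box 45 x 65 x 35 mm close in front of the raw panel. Origin: centre of the underside.
Not all that is in view belongs to the job. Leave any brown, green or purple look-alike of the done_panel alone.

How it is judged (in metres and radians):
On the way, in this order (a step that is already met when the one before it is completed fails the run):
1. the red knob is pulled out (at least 28 mm) while the finished panel still lies in the nest (value of joint bolt above 0.028 m and distance between done_panel and nest below 0.012 m), for 0.2 s.
2. the finished panel lies flat in the tray, released (x of done_panel in the frame of tray_in between -0.075 and 0.075 m and y of done_panel in the frame of tray_in between -0.055 and 0.055 m and z of done_panel in the frame of tray_in between -0.004 and 0.006 m and angle between done_panel's own z axis and vertical below 0.08 rad and linear speed of done_panel below 0.03 m/s and contact force between done_panel and the fingers below 0.1 N), for 0.2 s.
3. the raw panel lies flat in the nest, released, with the knob still out (x of raw_panel in the frame of nest between -0.006 and 0.006 m and y of raw_panel in the frame of nest between -0.006 and 0.006 m and z of raw_panel in the frame of nest between -0.004 and 0.004 m and angle between raw_panel's own z axis and vertical below 0.06 rad and angle between the y axis of raw_panel and the y axis of nest, either way round below 0.09 rad and linear speed of raw_panel below 0.03 m/s and contact force between raw_panel and the fingers below 0.1 N and value of joint bolt above 0.028 m), for 0.2 s.
At the end, for the whole second after the job is handed in: Knob home within 4 mm; raw panel flat in the nest (within 6 mm sideways, 4 mm in height, 0.09 rad in yaw either way round, 0.06 rad tilt); finished panel flat on the tray floor (within 6 mm in height, 0.08 rad tilt); both released and at rest (all of step 2 and value of joint bolt below 0.004 m and velocity of joint bolt between -0.02 and 0.02 m/s and x of raw_panel in the frame of nest between -0.006 and 0.006 m and y of raw_panel in the frame of nest between -0.006 and 0.006 m and z of raw_panel in the frame of nest between -0.004 and 0.004 m and angle between raw_panel's own z axis and vertical below 0.06 rad and angle between the y axis of raw_panel and the y axis of nest, either way round below 0.09 rad and linear speed of raw_panel below 0.03 m/s and contact force between raw_panel and the fingers below 0.1 N); the robot touches nothing.
It fails at once if a bystander (spool, tape, bottle, screwdriver, pot or box) is moved by more than 25 mm (distance of any of spool, tape, flux, screwdriver, spacer_pot, parts_box from where it was at the start of the episode above 0.025 m).
It fails at once if a standing bystander (spool, bottle, pot) is tipped over (angle between any of spool, flux, spacer_pot's own z axis and vertical above 0.4 rad).
It fails at once if a panel is dropped (falls freely faster than 0.7 m/s, from more than about 25 mm) ((linear speed of done_panel above 0.7 m/s and contact force between done_panel and the fingers below 0.1 N) or (linear speed of raw_panel above 0.7 m/s and contact force between raw_panel and the fingers below 0.1 N)).
It also fails if it takes over 72 s, if anything falls off the work surface, if the arm or the gripper's body presses on something with over 40 N, if the wrist force passes 120 N, or if a joint passes its speed limit or range.

## Working session

There is one attempt and no reset: what is moved stays moved. The work goes in short steps, Python scripts to look and compute and a tool call to move; the robot and the scene stay as the last step left them, time stands still between calls to the robot, and variables do not carry over. Pictures are saved under pics/ and viewed, at most 10 in all, crops included, and the job is handed in when it is done.

Besides the shell and the picture viewer there is one more tool, called after "Emit:" as name(argument=value, ...) on one line, values as JSON. jog_arm: Moves the arm, as the interface text tells. Its arguments: {"type":"object","properties":{"delta_rot":{"type":"array"},"slide":{"type":"array"},"jaw":{"type":"array"},"squeeze":{"type":"number"}},"required":["delta_rot","slide","jaw"]}

```bash
mkdir -p pics
python3 - <<'E'
from bench import manip, eyes
import cv2,numpy as np
o=manip.get_obs();print(o)
for n in("scene","top"):
    c=eyes.calibration(n);print(n,c)
    cv2.imwrite(f"pics/{n}0.png",cv2.cvtColor(cv2.resize(eyes.camera(n),(800,600),interpolation=cv2.INTER_CUBIC),cv2.COLOR_RGB2BGR))
print(eyes.calibration("wrist"), manip.tcp_to_grasp)
E
```

```text
{'t': 0.0, 'joints': array([-1.18189197,  0.46946604, -0.04855584,  1.53370671,  0.02410722,
        1.14100914, -0.08227247]), 'joint_vel': array([ 0.00122617, -0.00192005, -0.00031171,  0.00076333, -0.00027834,
       -0.00172842,  0.00069549]), 'tau': array([ 3.03689421e-04, -5.10313582e+01, -4.61315259e-02, -2.37713832e+01,
        1.07471479e-02,  7.60335883e-03,  3.59407181e-06]), 'position': array([273.65772519, 616.38873894, 230.23931732]), 'tcp_rot': array([ 2.07372486e-01,  9.78261544e-01, -9.89041102e-04, -1.59192621e-04]), 'wrist_force': array([1.08331922, 0.13816398, 0.22211814]), 'moment': array([ 0.00017737,  0.00576245, -0.04849483]), 'finger_force': 0.0, 'opening': 0.997438839284656}
scene {'camera_matrix': array([[471.07676157,   0.        , 256.58290245],
       [  0.        , 471.07676157, 196.95713997],
       [  0.        ,   0.        ,   1.        ]]), 'xyz': array([1169.43196244,  334.15926756, 1177.86303343]), 'rotation': array([ 0.5006588 ,  0.82013478, -0.23474663, -0.14701608])}
top {'camera_matrix': array([[416.80941875,   0.        , 260.79396249],
       [  0.        , 416.80941875, 193.76185155],
       [  0.        ,   0.        ,   1.        ]]), 'xyz': array([ 458.98972745,   30.80024844, 1044.42425092]), 'rotation': array([-0.69724275,  0.7152002 , -0.03497167,  0.03343966])}
{'camera_matrix': array([[297.31863964,   0.        , 252.70785009],
       [  0.        , 297.31863964, 190.08857329],
       [  0.        ,   0.        ,   1.        ]]), 'xyz': array([199.65798702, 648.0160572 , 372.95344894]), 'rotation': array([0.82753381, 0.53859401, 0.0855878 , 0.13333798])} 18.700000000000003
```

View pics/scene0.png

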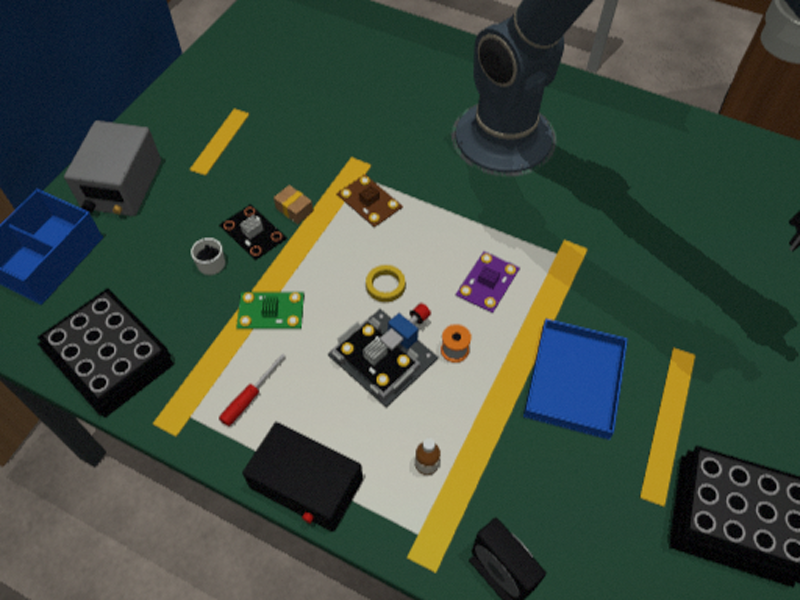

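View pics/top0.png

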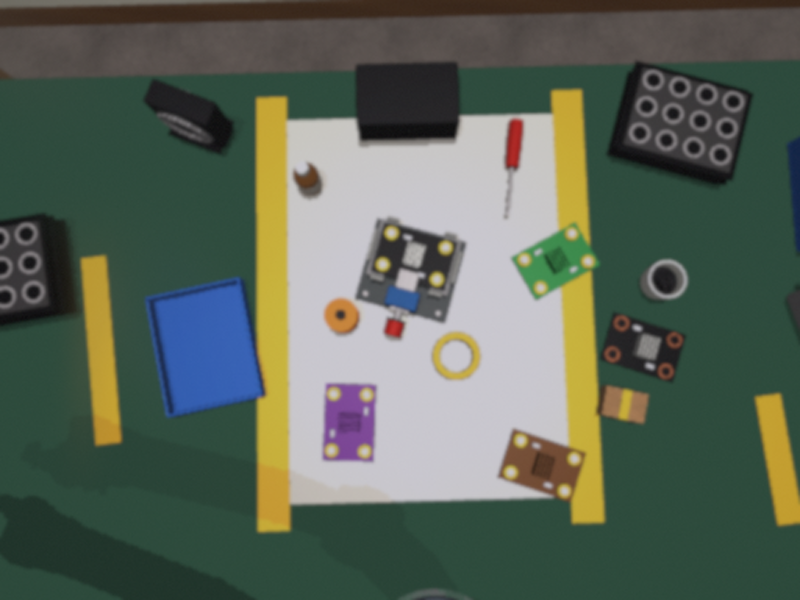

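Candidates by top pixel (800x600 view):
- Black panel with yellow lenses, in the frame at (413,255). This is the done_panel.
- Look-alikes: green (555,260), purple (350,422), brown (541,465).
- Black panel with copper rings at (645,347). This is the raw_panel.

The red knob is at (395,328) and the blue tray is at (205,347). The two-compartment blue box on the far side (scene view) is a decoy. Next is a close crop from both views.

```bash
cat > h.py <<'E'
from bench import manip, eyes
import cv2,numpy as np
from scipy.spatial.transform import Rotation as R
def ray(n,px,c=None):
    c=c or eyes.calibration(n);K=c["camera_matrix"];d=np.linalg.inv(K)@[px[0],px[1],1.]
    if n=="wrist":
        v=np.array([d[0],d[1]]);r=np.hypot(*v);d=np.array([*(np.sin(r)*v/max(r,1e-9)),np.cos(r)])
    d=R.from_quat(c["rotation"]).apply(d);return np.array(c["xyz"]),d/np.linalg.norm(d)
def tri(rays):
    A=np.zeros((3,3));b=np.zeros(3)
    for o,d in rays:
        P=np.eye(3)-np.outer(d,d);A+=P;b+=P@o
    p=np.linalg.solve(A,b);return p,max(np.linalg.norm((np.eye(3)-np.outer(d,d))@(p-o)) for o,d in rays)
def onz(n,px,z,c=None):
    o,d=ray(n,px,c);return o+d*(z-o[2])/d[2]
def save(name,im): cv2.imwrite("pics/"+name,cv2.cvtColor(im,cv2.COLOR_RGB2BGR))
E
python3 - <<'E'
from h import *
T=eyes.camera("top");S=eyes.camera("scene");np.save("T.npy",T);np.save("S.npy",S)
tile=lambda I,u,v:cv2.resize(I[v:v+75,u:u+100],(400,300),interpolation=cv2.INTER_CUBIC)
save("mont.png",np.vstack([np.hstack([tile(T,214,138),tile(S,205,187)]),np.hstack([tile(T,363,187),tile(S,112,110)])]))
for n,I in(("top",T),("scene",S)):
    h=cv2.cvtColor(I,cv2.COLOR_RGB2HSV)
    for nm,lo,hi in(("blue",(100,120,40),(125,255,255)),("red",(172,140,60),(180,255,255)),("red0",(0,180,60),(4,255,255))):
        m=cv2.inRange(h,lo,hi);k,l,st,ce=cv2.connectedComponentsWithStats(m)
        for i in range(1,k):
            if st[i,4]>25: 
                c=cv2.findContours((l==i).astype(np.uint8),0,2)[0][0]
                print(n,nm,st[i],ce[i].round(1),cv2.approxPolyDP(cv2.convexHull(c),4,True)[:,0].tolist() if st[i,4]>1500 else"")
E
```

```text
top blue [504  88   8  73 372] [508.7 118.1] 
top blue [  93  177   75   91 5140] [130.1 221.5] [[153, 177], [167, 252], [107, 267], [93, 190]]
top blue [247 183  21  17 217] [256.9 190.9] 
top red0 [325  78   8  28 170] [328.6  91.5] 
top red0 [248 206   9   8  60] [252.  209.5] 
scene blue [    0     0   116   195 13248] [41. 75.] [[105, 0], [115, 34], [65, 152], [25, 194], [0, 181], [0, 0]]
scene blue [248 201  19  22 225] [258.2 210.9] 
scene blue [ 335  205   67   77 3717] [369.1 242.3] [[349, 205], [401, 216], [389, 281], [335, 266]]
scene red0 [265 195  10  10  59] [270.1 198.9] 
scene red0 [141 246  24  26 239] [152.4 259.1] 
scene red0 [193 328   7   7  32] [196.6 330.5]
```

View pics/mont.png

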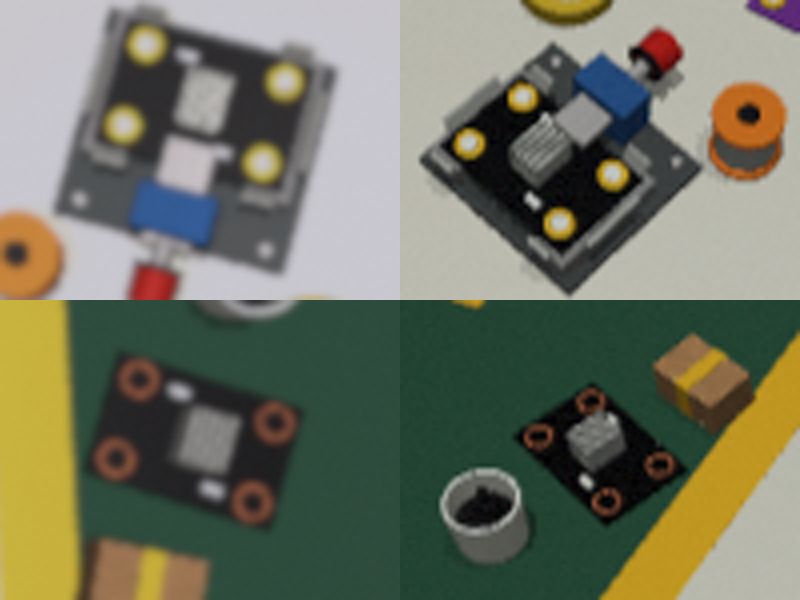

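The montage shows the done panel's four yellow lenses in the frame with the heat sink in the middle, and the raw panel's four copper rings with the pot behind it and the box in front. Triangulating now.

Run:
```python
from h import *
def nat(p,t,o): return ((p[0]-t[0]+.5)/4-.5+o[0],(p[1]-t[1]+.5)/4-.5+o[1])
M=np.array([[26,44],[26,-44],[-26,44],[-26,-44]])  # FL FR NL NR
def go(nm,tp,sc,to,ts,so,ss,z):
    P=[]
    for a,b in zip(tp,sc):
        A=nat(a,ts,to);B=nat(b,ss,so)
        p,e=tri([ray("top",A),ray("scene",B)]);P.append(p);print(nm,p.round(1),round(e,1),"onz",onz("top",A,z)[:2].round(1),onz("scene",B,z)[:2].round(1))
    P=np.array(P);c=P.mean(0);q=P[:,:2]-c[:2]
    yaw=np.arctan2((M[:,0]*q[:,1]-M[:,1]*q[:,0]).sum(),(M*q).sum());print(nm,"centre",c.round(1),"yaw",yaw.round(4),"scale",(np.linalg.norm(q)/np.linalg.norm(M)).round(3))
    return c,yaw
c,y=go("done",[(146,45),(285,82),(124,125),(263,163)],[(559,223),(469,144),(613,174),(523,97)],(214,138),(0,0),(205,187),(400,0),37)
go("raw",[(139,380),(275,423),(116,459),(253,503)],[(606,502),(538,436),(659,464),(590,401)],(363,187),(0,300),(112,110),(400,300),5)
k,e=tri([ray("top",(252,209.5)),ray("scene",(270.1,198.9))]);d=k-c
print("knob",k,e,"in frame",R.from_euler('z',-y).apply(d))
print("tray c",tri([ray("top",(130.1,221.5)),ray("scene",(369.1,242.3))]))
for q in [[153,177],[167,252],[107,267],[93,190]]:print(onz("top",q,30).round(1))
for q in [[349,205],[401,216],[389,281],[335,266]]:print(onz("scene",q,30).round(1))
for n,u,z in(("spool",(341,316),50),("tape",(456,356),20),("purple",(350,422),5)):print(n,onz("top",(u[0]/1.5625,u[1]/1.5625),z).round(0))
print(R.from_quat(manip.get_obs()["tcp_rot"]).as_matrix().round(3))
```

```text
done [669.3  50.   32.6] 0.9 onz [668.1  50.7] [671.6  50.3]
done [644.  -34.6  32.2] 0.5 onz [642.9 -33.8] [646.3 -33.4]
done [619.6  65.1  33.1] 0.4 onz [618.8  65.3] [621.6  65.7]
done [593.9 -19.3  32.8] 0.2 onz [593.3 -18.9] [596.1 -18.2]
done centre [631.7  15.3  32.7] yaw -0.2937 scale 1.003
raw [ 5.194e+02 -3.154e+02 -4.000e-01] 0.5 onz [ 518.9 -313.1] [ 522.5 -313. ]
raw [ 490.2 -398.4    0.9] 0.4 onz [ 490.  -396.3] [ 492.6 -396.2]
raw [ 470.4 -297.6    1.8] 0.6 onz [ 470.1 -296. ] [ 472.4 -296.5]
raw [ 4.409e+02 -3.818e+02  3.000e-01] 0.5 onz [ 440.8 -379.4] [ 443.8 -379.5]
raw centre [ 480.2 -348.3    0.6] yaw -0.3375 scale 1.006
knob [518.36628757  50.67122575  40.63867455] 1.2251321539847428 in frame [-118.7249661     1.03103801    7.97802021]
tray c (array([499.40273056, 351.59507916,   7.9543807 ]), np.float64(1.7508219735545385))
[605.5 290.8  30. ]
[422.1 257.1  30. ]
[390.  401.4  30. ]
[577.1 437.5  30. ]
[426.9 258.2  30. ]
[393.7 401.5  30. ]
[595.3 434.   30. ]
[620.4 293.5  30. ]
spool [538. 130.  50.]
tape [473. -47.  20.]
purple [373. 123.   5.]
[[-0.914  0.406 -0.   ]
 [ 0.406  0.914 -0.001]
 [ 0.    -0.001 -1.   ]]
```

Emit:
jog_arm(delta_rot=[[0,0,-0.124],[0,0,0],[0,0,0],[0,0,0],[0,0,0],[0,0,0],[0,0,0],[0,0,0]], slide=[[0,0,0],[-0.026,-0.031,0],[-0.026,-0.031,0],[-0.026,-0.031,0],[-0.026,-0.031,0],[-0.026,-0.031,0],[-0.026,-0.031,0],[-0.026,-0.031,0]], jaw=[0.1,0.1,0.1,0.1,0.1,0.1,0.1,0.1], squeeze=60)

```text
t: 0.87
position: [385.6, 354.6, 231.3]
tcp_rot: [0.146, 0.989, 0.0, -0.0]
wrist_force: [-0.2, -0.2, 0.4]
opening: 0.552
finger_force: 0.0
```

Emit:
jog_arm(delta_rot=[[0,0,0],[0,0,0],[0,0,0],[0,0,0],[0,0,0],[0,0,0],[0,0,0],[0,0,0]], slide=[[-0.026,-0.031,0.005],[-0.026,-0.031,0.005],[-0.026,-0.031,0.005],[-0.026,-0.031,0.005],[-0.026,-0.031,0.005],[-0.026,-0.031,0.005],[-0.026,-0.031,0.005],[-0.02,-0.025,0.005]], jaw=[0.1,0.1,0.1,0.1,0.1,0.1,0.1,0.1])

```text
t: 1.53
position: [509.3, 63.0, 191.3]
tcp_rot: [0.148, 0.989, -0.0, 0.0]
wrist_force: [-0.0, -0.0, -0.2]
opening: 0.548
finger_force: 0.0
```

```bash
cat >> h.py <<'E'
def goal(x,y,z,toolyaw):
    "remaining move in tool axes (mm, after the turn), turn about tool z"
    o=manip.get_obs();m=R.from_quat(o["tcp_rot"]).as_matrix();p=np.array(o["position"])
    w=np.arctan2(m[1,1],m[0,1]);t=(toolyaw-w+np.pi)%(2*np.pi)-np.pi
    Y=np.array([np.cos(toolyaw),np.sin(toolyaw),0]);X=np.cross(Y,[0,0,-1.]);d=np.array([x,y,z])-p
    print("t",round(o["t"],2),"pos",p.round(1),"yaw",round(w,4),"tilt",m[:2,2].round(4),"turn",round(-t,4),"slide",np.round([d@X,d@Y,-d[2]],1),"F",np.round(o["wrist_force"],1),"open",round(o["opening"],3),"j",np.round(o["joints"],2))
E
python3 - <<'E'
from h import *
goal(519.5,50,19,1.277)
c=eyes.calibration("wrist");I=eyes.camera("wrist");np.savez("w1.npz",I=I,**c)
save("w1.png",cv2.resize(I,(800,600),interpolation=cv2.INTER_CUBIC))
E
```

```text
t 1.53 pos [509.3  63.  191.3] yaw 1.2745 tilt [ 0.0009 -0.0006] turn -0.0025 slide [-13.5  -9.5 172.3] F [-0.  -0.  -0.2] open 0.548 j [-0.37  0.25  0.2   1.97 -0.06  0.93  1.13]
```

View pics/w1.png

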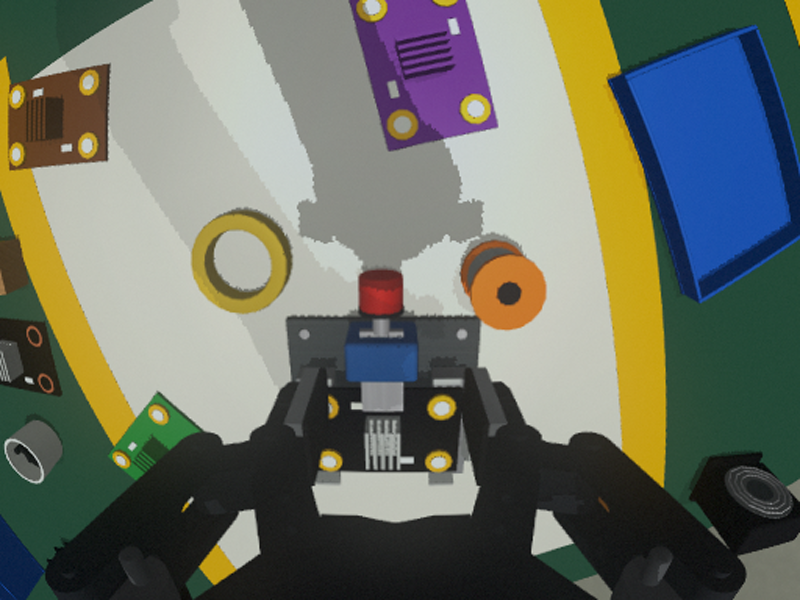

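The wrist view shows the knob at (381,292), the spool on its right and the tape on its left. The done panel's +y lenses are at (442,407) and (438,461).

Run:
```python
from h import *
f=np.load("w1.npz");c={k:f[k] for k in("camera_matrix","xyz","rotation")}
I=f["I"];h=cv2.cvtColor(I,cv2.COLOR_RGB2HSV);m=cv2.inRange(h,(0,150,50),(5,255,255))|cv2.inRange(h,(174,150,50),(180,255,255))
m[:160]=0;m[215:]=0;m[:,:215]=0;m[:,280:]=0
u=cv2.moments(m,True);px=(u["m10"]/u["m00"],u["m01"]/u["m00"]);print(px)
print("knob tri",tri([ray("top",(252,209.5)),ray("wrist",px,c),ray("scene",(270.1,198.9))]),"at z48",onz("wrist",px,45,c))
n=lambda x,y:((x+.5)/1.5625-.5,(y+.5)/1.5625-.5)
for p,tp in((n(442,407),(124,125)),(n(438,461),(146,45))):
    T=((tp[0]+.5)/4-.5+214,(tp[1]+.5)/4-.5+138)
    print("lens z37",onz("wrist",p,37,c).round(1),"tri",tri([ray("wrist",p,c),ray("top",T)]))
```

```text
(243.58135283363802, 189.3893967093236)
knob tri (array([519.2281196 ,  50.06286154,  42.92642131]), np.float64(2.257697148961696)) at z48 [519.50555635  48.62508193  45.        ]
lens z37 [618.3  64.9  37. ] tri (array([618.89436828,  65.08199834,  36.17104378]), np.float64(0.24211780029144608))
lens z37 [667.8  49.1  37. ] tri (array([667.82167888,  49.94204502,  37.20460153]), np.float64(0.7976779983324644))
```

Emit:
jog_arm(delta_rot=[[0,0,-0.002],[0,0,0],[0,0,0],[0,0,0],[0,0,0],[0,0,0],[0,0,0],[0,0,0]], slide=[[-0.013,-0.0095,0.02],[0,0,0.035],[0,0,0.035],[0,0,0.03],[0,0,0.02],[0,0,0.015],[0,0,0],[0,0,0]], jaw=[0.1,0.1,0.1,0.1,0.1,0.1,0.1,0.1])

```text
t: 2.25
position: [517.7, 53.8, 35.9]
tcp_rot: [0.145, 0.989, -0.0, -0.001]
wrist_force: [-0.6, -0.4, -0.3]
opening: 0.55
finger_force: 0.0
```

Run:
```python
from h import *
goal(518.8,49.4,19,1.277)
I=eyes.camera("wrist")
save("w2.png",cv2.resize(I,(800,600),interpolation=cv2.INTER_CUBIC)[150:])
```

```text
t 2.25 pos [517.7  53.8  35.9] yaw 1.2792 tilt [-0.0016 -0.0002] turn 0.0022 slide [-2.3 -3.9 16.9] F [-0.6 -0.4 -0.3] open 0.55 j [-0.31  0.49  0.16  2.07 -0.13  0.6   1.22]
```

View pics/w2.png

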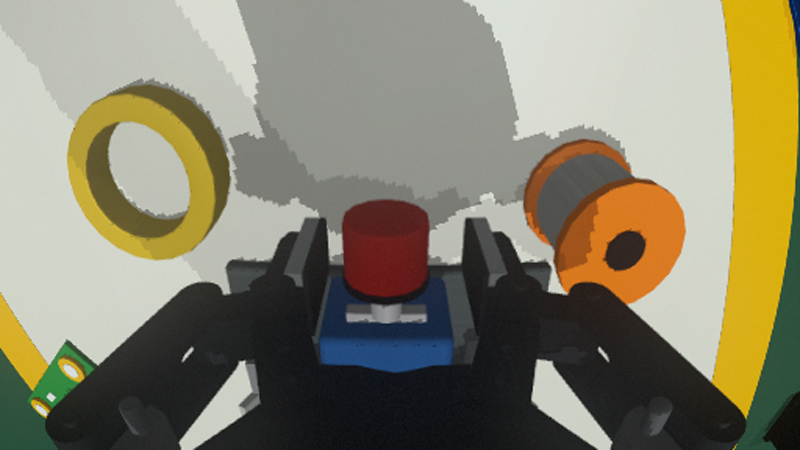

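The knob at (385,250) sits between the open pads, which are clear of the spool and tape. Finish descending and grip.

Emit:
jog_arm(delta_rot=[[0,0,0],[0,0,0],[0,0,0],[0,0,0],[0,0,0],[0,0,0],[0,0,0],[0,0,0]], slide=[[-0.002,-0.0035,0.008],[0,0,0.009],[0,0,0],[0,0,0],[0,0,0],[0,0,0],[0,0,0],[0,0,0]], jaw=[0.1,0.1,0.1,-1,-1,-1,-1,-1], squeeze=60)

```text
t: 2.97
position: [519.2, 49.8, 19.6]
tcp_rot: [0.145, 0.989, 0.0, 0.0]
wrist_force: [0.5, 0.5, 1.0]
opening: 0.33
finger_force: 59.1
```

Emit:
jog_arm(delta_rot=[[0,0,0],[0,0,0],[0,0,0],[0,0,0],[0,0,0],[0,0,0],[0,0,0],[0,0,0]], slide=[[0.006,0,0],[0.006,0,0],[0.006,0,0],[0.006,0,0],[0.006,0,0],[0.005,0,0],[0,0,0],[0,0,0]], jaw=[-1,-1,-1,-1,-1,-1,-1,-1])

```text
t: 3.63
position: [486.7, 59.6, 19.6]
tcp_rot: [0.145, 0.989, 0.0, 0.002]
wrist_force: [4.3, -1.2, -1.8]
opening: 0.332
finger_force: 61.0
```

```bash
python3 -c "
from h import *
goal(630.8-151*.957,15.5+151*.29,19,1.277)"
```

```text
t 3.63 pos [486.7  59.6  19.6] yaw 1.279 tilt [ 0.0033 -0.0001] turn 0.002 slide [ 0.2 -0.4  0.6] F [ 4.3 -1.2 -1.8] open 0.332 j [-0.33  0.48  0.15  2.15 -0.14  0.52  1.2 ]
```

Emit:
jog_arm(delta_rot=[[0,0,0],[0,0,0],[0,0,0],[0,0,0],[0,0,0],[0,0,0],[0,0,0],[0,0,0]], slide=[[0,0,0],[0,0,0],[0,0,0],[0,0,-0.03],[0,0,-0.04],[0,0,-0.04],[-0.02,0,-0.01],[-0.035,0,0]], jaw=[0.1,0.1,0.1,0.1,0.1,0.1,0.1,0.1])

```text
t: 4.3
position: [537.6, 45.8, 143.1]
tcp_rot: [0.144, 0.99, 0.002, 0.001]
wrist_force: [0.2, 0.4, -0.5]
opening: 0.55
finger_force: 0.0
```

Emit:
jog_arm(delta_rot=[[0,0,0],[0,0,0],[0,0,0],[0,0,0],[0,0,0],[0,0,0],[0,0,0],[0,0,0]], slide=[[-0.035,0,0],[-0.035,0,0],[-0.02,0,0],[0,0,0],[0,0,0],[0,0,0],[0,0,0],[0,0,0]], jaw=[0.1,0.1,0.1,0.1,0.1,0.1,0.1,0.1])

```text
t: 4.97
position: [623.2, 18.7, 139.3]
tcp_rot: [0.145, 0.989, 0.0, -0.001]
wrist_force: [-0.5, 0.2, -0.8]
opening: 0.55
finger_force: 0.0
```

Run:
```python
from h import *
goal(630.8,15.5,36,1.277)
c=eyes.calibration("wrist");I=eyes.camera("wrist");np.savez("w3.npz",I=I,**c)
save("w3.png",cv2.resize(I,(800,600),interpolation=cv2.INTER_CUBIC)[150:])
```

```text
t 4.97 pos [623.2  18.7 139.3] yaw 1.28 tilt [-0.001   0.0006] turn 0.003 slide [ -8.2  -0.9 103.3] F [-0.5  0.2 -0.8] open 0.55 j [-0.26  0.48  0.22  1.76 -0.13  0.91  1.29]
```

View pics/w3.png

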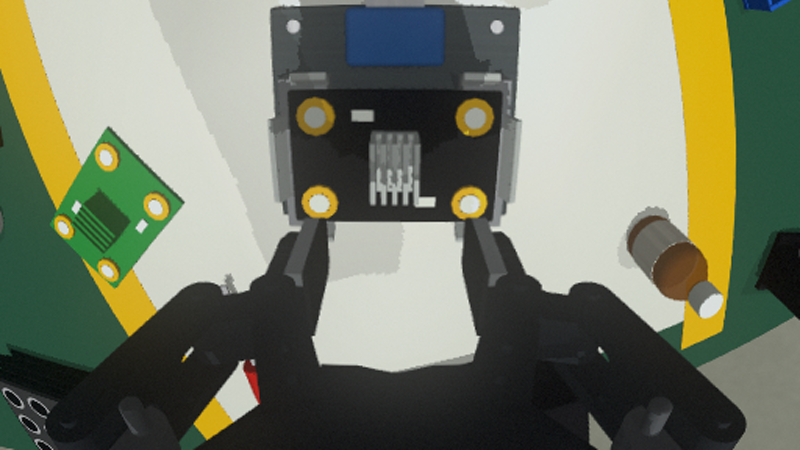

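The blade is retracted behind the blue housing and the panel is free. Its lenses are at (315,267), (475,267), (319,352) and (469,352) in full-picture pixels.

Run:
```python
from h import *
f=np.load("w3.npz");c={k:f[k] for k in("camera_matrix","xyz","rotation")}
n=lambda x,y:((x+.5)/1.5625-.5,(y+.5)/1.5625-.5)
P=np.array([onz("wrist",n(*p),37,c) for p in((315,267),(475,267),(319,352),(469,352))]);print(P.round(1),P.mean(0))
d=P[1]-P[0]+P[3]-P[2];print("yaw y",np.arctan2(d[1],d[0]))
m=P.mean(0);goal(m[0],m[1],36,1.277)
```

```text
[[593.4 -19.8  37. ]
 [618.5  64.5  37. ]
 [642.3 -34.9  37. ]
 [667.4  49.2  37. ]] [630.42311619  14.74420691  37.        ]
yaw y 1.2806797987912546
t 5.02 pos [623.5  18.6 139.4] yaw 1.2798 tilt [-0.0006  0.0005] turn 0.0028 slide [ -7.7  -1.7 103.4] F [ 0.9 -0.6 -0.3] open 0.555 j [-0.26  0.48  0.22  1.76 -0.13  0.91  1.29]
```

Emit:
jog_arm(delta_rot=[[0,0,0],[0,0,0],[0,0,0],[0,0,0],[0,0,0],[0,0,0],[0,0,0],[0,0,0]], slide=[[-0.008,-0.0015,0.02],[0,0,0.03],[0,0,0.025],[0,0,0.015],[0,0,0.008],[0,0,0.004],[0,0,0],[0,0,0]], jaw=[0.1,0.1,0.1,0.1,0.1,0.1,0.1,0.1])

```text
t: 5.68
position: [632.4, 14.4, 38.3]
tcp_rot: [0.145, 0.989, 0.0, 0.001]
wrist_force: [0.2, -0.5, 0.3]
opening: 0.548
finger_force: 0.0
```

```bash
python3 -c "
from h import *
goal(630.5,15.1,36,1.28)"
```

```text
t 5.68 pos [632.4  14.4  38.3] yaw 1.279 tilt [0.0017 0.0002] turn -0.001 slide [2.  0.2 2.3] F [ 0.2 -0.5  0.3] open 0.548 j [-0.22  0.62  0.19  1.81 -0.16  0.73  1.33]
```

Emit:
jog_arm(delta_rot=[[0,0,0],[0,0,0],[0,0,0],[0,0,0],[0,0,0],[0,0,0],[0,0,0],[0,0,0]], slide=[[0.002,0,0.002],[0,0,0],[0,0,0],[0,0,0],[0,0,0],[0,0,0],[0,0,0],[0,0,0]], jaw=[0.1,0.1,-1,-1,-1,-1,-1,-1], squeeze=50)

```text
t: 6.35
position: [630.3, 15.0, 36.1]
tcp_rot: [0.145, 0.989, 0.0, 0.001]
wrist_force: [-1.2, 0.3, 5.7]
opening: 0.296
finger_force: 51.4
```

```bash
python3 -c "
from h import *
goal(630.5,15.1,36,1.28);print(manip.get_obs()['finger_force'])"
```

```text
t 6.35 pos [630.3  15.   36.1] yaw 1.2791 tilt [0.0013 0.0005] turn -0.0009 slide [-0.1  0.1  0.1] F [-1.2  0.3  5.7] open 0.296 j [-0.22  0.62  0.19  1.81 -0.16  0.73  1.33]
51.36156123597175
```

Emit:
jog_arm(delta_rot=[[0,0,0],[0,0,0],[0,0,0],[0,0,0],[0,0,0],[0,0,0],[0,0,0],[0,0,0]], slide=[[0,0,-0.005],[0,0,-0.01],[0,0,-0.015],[0,0,-0.02],[0,0,-0.02],[0,0,-0.02],[0,0,0],[0,0,0]], jaw=[-1,-1,-1,-1,-1,-1,-1,-1])

```text
t: 7.02
position: [630.2, 14.7, 126.4]
tcp_rot: [0.145, 0.989, 0.0, 0.001]
wrist_force: [-0.8, -0.1, -1.9]
opening: 0.288
finger_force: 50.6
```

Run:
```python
from h import *
goal(500,346.5,120,1.571+.183)
c=eyes.calibration("wrist");I=eyes.camera("wrist");np.savez("w4.npz",I=I,**c)
save("w4.png",cv2.resize(I,(800,600),interpolation=cv2.INTER_CUBIC)[100:])
```

```text
t 7.02 pos [630.2  14.7 126.4] yaw 1.2789 tilt [0.0021 0.0002] turn -0.4751 slide [ 67.6 349.9   6.4] F [-0.8 -0.1 -1.9] open 0.288 j [-0.25  0.5   0.22  1.76 -0.13  0.89  1.3 ]
```

View pics/w4.png

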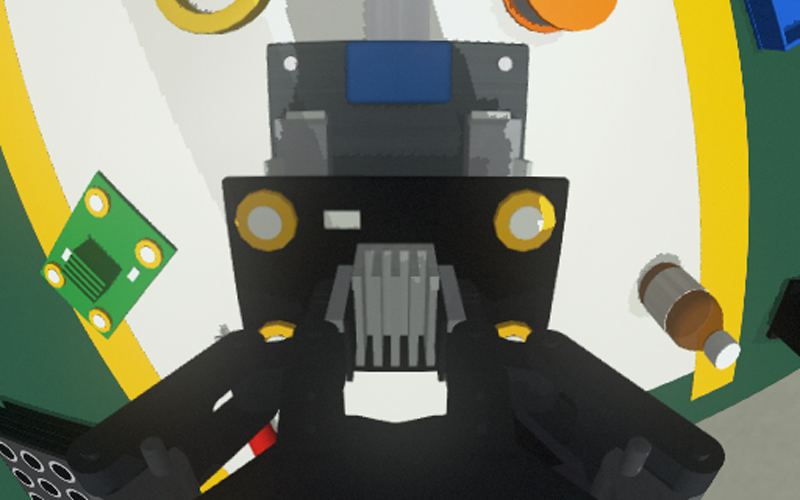

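The panel is lifted level in the pads, with its front lenses at (266,319) and (526,322). Carry it to the tray.

Emit:
jog_arm(delta_rot=[[0,0,0],[0,0,0],[0,0,0],[0,0,0],[0,0,0],[0,0,0],[0,0,0],[0,0,0]], slide=[[0.01,0.013,0],[0.022,0.028,0],[0.024,0.031,0],[0.024,0.031,0],[0.024,0.031,0],[0.024,0.031,0],[0.024,0.031,0],[0.024,0.031,0]], jaw=[-1,-1,-1,-1,-1,-1,-1,-1])

```text
t: 7.73
position: [524.4, 283.9, 123.5]
tcp_rot: [0.145, 0.989, -0.001, -0.001]
wrist_force: [1.1, 0.4, -1.4]
opening: 0.292
finger_force: 50.6
```

Emit:
jog_arm(delta_rot=[[0,0,0],[0,0,0],[0,0,-0.06],[0,0,-0.11],[0,0,-0.11],[0,0,-0.11],[0,0,-0.085],[0,0,0]], slide=[[0.024,0.031,0],[0.014,0.018,0],[0.006,0.007,0],[0,0,0],[0,0,0],[0,0,0],[0,0,0],[0,0,0]], jaw=[-1,-1,-1,-1,-1,-1,-1,-1])

```text
t: 8.4
position: [499.4, 348.4, 123.4]
tcp_rot: [-0.092, 0.996, -0.001, -0.002]
wrist_force: [-0.4, 0.7, -2.8]
opening: 0.292
finger_force: 50.5
```

Run:
```python
from h import *
goal(500,346.5,12,1.571+.183)
c=eyes.calibration("wrist");I=eyes.camera("wrist");np.savez("w5.npz",I=I,**c)
save("w5.png",cv2.resize(I,(800,600),interpolation=cv2.INTER_CUBIC)[100:])
```

```text
t 8.4 pos [499.4 348.4 123.4] yaw 1.7553 tilt [-0.003  -0.0019] turn 0.0013 slide [ -0.2  -2.  111.4] F [-0.4  0.7 -2.8] open 0.292 j [-0.71  0.47  0.04  1.8  -0.03  0.87  1.1 ]
```

View pics/w5.png

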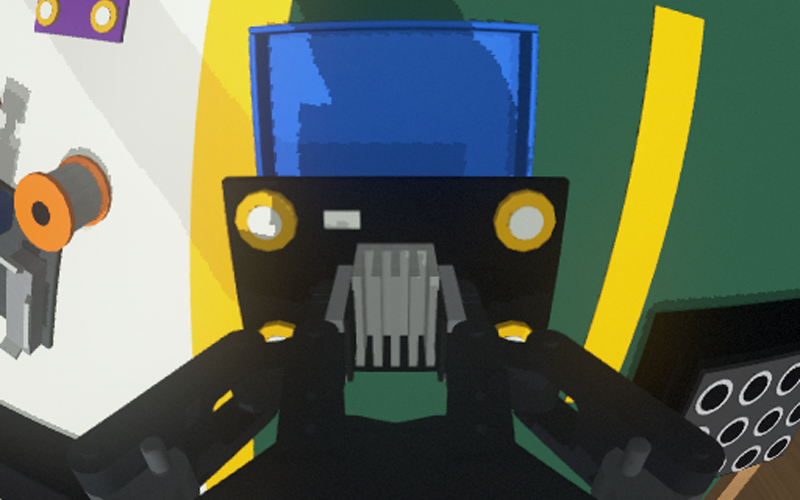

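The panel is aligned and centred over the tray, whose walls are at columns 255 and 535. Lower it.

Emit:
jog_arm(delta_rot=[[0,0,0],[0,0,0],[0,0,0],[0,0,0],[0,0,0],[0,0,0],[0,0,0],[0,0,0]], slide=[[0,-0.002,0.015],[0,0,0.025],[0,0,0.025],[0,0,0.02],[0,0,0.01],[0,0,0.005],[0,0,0.003],[0,0,0]], jaw=[-1,-1,-1,-1,-1,-1,-1,-1])

```text
t: 9.12
position: [501.1, 347.4, 22.4]
tcp_rot: [-0.091, 0.996, 0.0, 0.0]
wrist_force: [-0.3, 0.4, -1.7]
opening: 0.295
finger_force: 50.5
```

Emit:
jog_arm(delta_rot=[[0,0,0],[0,0,0],[0,0,0],[0,0,0],[0,0,0],[0,0,0],[0,0,0],[0,0,0]], slide=[[0,0,0.002],[0,0,0.002],[0,0,0.002],[0,0,0.001],[0,0,0.001],[0,0,0],[0,0,0],[0,0,0]], jaw=[-1,-1,-1,-1,-1,-1,-1,-1])

```text
t: 9.78
position: [500.9, 347.3, 14.4]
tcp_rot: [-0.091, 0.996, 0.0, 0.0]
wrist_force: [0.3, -0.0, -1.8]
opening: 0.294
finger_force: 50.5
```

```bash
python3 -c "
from h import *
goal(500,346.5,12,1.571+.183)"
```

```text
t 9.78 pos [500.9 347.3  14.4] yaw 1.7539 tilt [0.0001 0.0002] turn -0.0001 slide [ 1.  -0.6  2.4] F [ 0.3 -0.  -1.8] open 0.294 j [-0.7   0.62  0.03  1.86 -0.03  0.66  1.11]
```

Not in contact yet (-1.8 N is the panel's weight). Lower about 2.5 mm more.

Emit:
jog_arm(delta_rot=[[0,0,0],[0,0,0],[0,0,0],[0,0,0],[0,0,0],[0,0,0],[0,0,0],[0,0,0]], slide=[[0,0,0.001],[0,0,0.001],[0,0,0.0005],[0,0,0],[0,0,0],[0,0,0],[0,0,0],[0,0,0]], jaw=[-1,-1,-1,-1,-1,-1,-1,-1])

```text
t: 10.45
position: [500.9, 347.3, 12.1]
tcp_rot: [-0.091, 0.996, 0.0, 0.0]
wrist_force: [-1.9, -1.2, 3.7]
opening: 0.292
finger_force: 51.2
```

Emit:
jog_arm(delta_rot=[[0,0,0],[0,0,0],[0,0,0],[0,0,0],[0,0,0],[0,0,0],[0,0,0],[0,0,0]], slide=[[0,0,0],[0,0,0],[0,0,0],[0,0,0],[0,0,-0.01],[0,0,-0.025],[0,0,-0.04],[0,0,-0.04]], jaw=[0.1,0.1,0.1,0.1,0.1,0.1,0.1,0.1])

```text
t: 11.12
position: [500.0, 346.6, 127.6]
tcp_rot: [-0.091, 0.996, -0.001, -0.001]
wrist_force: [0.9, 0.8, 0.5]
opening: 0.552
finger_force: 0.0
```

Run:
```python
from h import *
goal(480,-347.5,140,1.571-.3375)
o=manip.get_obs();print(o["position"])
c=eyes.calibration("wrist");I=eyes.camera("wrist");T=eyes.camera("top")
save("w6.png",np.hstack([cv2.resize(I,(400,300),interpolation=cv2.INTER_AREA),cv2.resize(T[150:270,80:240],(400,300),interpolation=cv2.INTER_CUBIC)]))
```

```text
t 11.12 pos [500.  346.6 127.6] yaw 1.754 tilt [-0.0021 -0.0016] turn 0.5205 slide [-210.8 -661.6  -12.4] F [0.9 0.8 0.5] open 0.552 j [-0.71  0.47  0.05  1.8  -0.03  0.88  1.1 ]
[500.03536934 346.60073861 127.63289015]
```

View pics/w6.png

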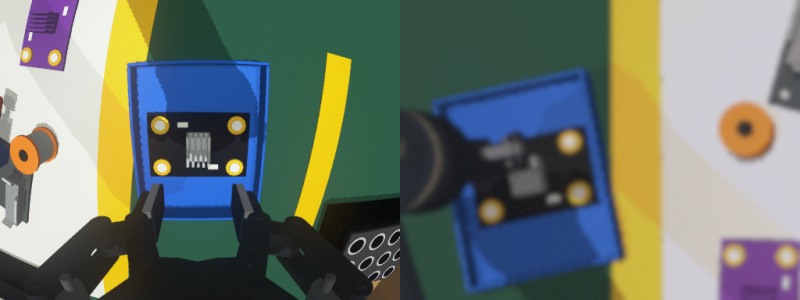

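The finished panel lies flat inside the tray. Now to the raw panel.

Emit:
jog_arm(delta_rot=[[0,0,0.104],[0,0,0.104],[0,0,0.104],[0,0,0.104],[0,0,0.104],[0,0,0],[0,0,0],[0,0,0]], slide=[[0,0,-0.003],[0,0,-0.003],[0,0,-0.003],[0,0,-0.003],[0,0,0],[-0.012,-0.037,0],[-0.012,-0.037,0],[-0.012,-0.037,0]], jaw=[0.1,0.1,0.1,0.1,0.1,0.1,0.1,0.1])

```text
t: 11.88
position: [497.7, 229.8, 139.0]
tcp_rot: [0.166, 0.986, 0.0, 0.0]
wrist_force: [0.6, -1.4, -0.9]
opening: 0.549
finger_force: 0.0
```

Emit:
jog_arm(delta_rot=[[0,0,0],[0,0,0],[0,0,0],[0,0,0],[0,0,0],[0,0,0],[0,0,0],[0,0,0]], slide=[[-0.012,-0.037,0],[-0.012,-0.037,0],[-0.012,-0.037,0],[-0.012,-0.037,0],[-0.012,-0.037,0],[-0.012,-0.037,0],[-0.012,-0.037,0],[-0.012,-0.037,0]], jaw=[0.1,0.1,0.1,0.1,0.1,0.1,0.1,0.1])

```text
t: 12.55
position: [490.6, -82.3, 139.3]
tcp_rot: [0.168, 0.986, 0.0, 0.0]
wrist_force: [0.7, 0.5, 0.2]
opening: 0.553
finger_force: 0.0
```

Emit:
jog_arm(delta_rot=[[0,0,0],[0,0,0],[0,0,0],[0,0,0],[0,0,0],[0,0,0],[0,0,0],[0,0,0]], slide=[[-0.012,-0.037,0],[-0.012,-0.037,0],[-0.012,-0.037,0],[-0.012,-0.037,0],[-0.012,-0.037,0],[-0.01,-0.03,0],[0,0,0],[0,0,0]], jaw=[0.1,0.1,0.1,0.1,0.1,0.1,0.1,0.1])

```text
t: 13.22
position: [485.1, -308.9, 139.0]
tcp_rot: [0.17, 0.985, -0.0, 0.0]
wrist_force: [-0.8, 0.9, -0.8]
opening: 0.549
finger_force: 0.0
```

Run:
```python
from h import *
goal(480,-347.5,8+5,1.571-.3375)
c=eyes.calibration("wrist");I=eyes.camera("wrist");np.savez("w7.npz",I=I,**c)
save("w7.png",cv2.resize(I,(800,600),interpolation=cv2.INTER_CUBIC)[100:])
```

```text
t 13.22 pos [ 485.1 -308.9  139. ] yaw 1.2296 tilt [ 0.0002 -0.0008] turn -0.0039 slide [ -7.9 -38.1 126. ] F [-0.8  0.9 -0.8] open 0.549 j [ 0.21  0.42  0.37  1.89 -0.19  0.87  1.9 ]
```

View pics/w7.png

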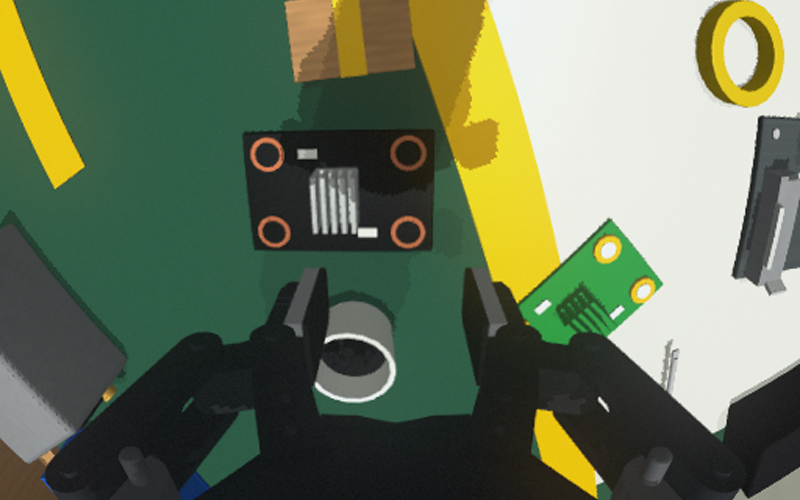

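The raw panel's rings are at (267,254), (408,253), (274,332) and (408,332) in full-picture pixels, with the pot behind and the box in front. That was my last picture, so I work by numbers from here.

```bash
cat >> h.py <<'E'
def rings(f,seeds,lo,hi,z,rad=16):
    c={k:f[k] for k in("camera_matrix","xyz","rotation")};m=cv2.inRange(cv2.cvtColor(f["I"],cv2.COLOR_RGB2HSV),lo,hi);P=[]
    for s in seeds:
        k=np.zeros_like(m);cv2.circle(k,(int(s[0]/1.5625),int(s[1]/1.5625)),rad,255,-1)
        ys,xs=np.nonzero(m&k);(u,v),r=cv2.minEnclosingCircle(np.c_[xs,ys].astype(np.float32));e=cv2.fitEllipse(cv2.convexHull(np.c_[xs,ys].astype(np.int32)))
        P.append(onz("wrist",e[0],z,c));print(len(xs),np.round(e[0],1),np.round(e[1],1))
    return np.array(P)
E
python3 - <<'E'
from h import *
f=np.load("w7.npz")
P=rings(f,[(267,254),(408,253),(274,332),(408,332)],(3,80,60),(14,255,255),5)
m=P.mean(0);d=P[1]-P[0]+P[3]-P[2];y=np.arctan2(d[1],d[0]);print(P.round(1),m,y,np.linalg.norm(d)/2)
goal(m[0],m[1],8,y)
E
```

```text
239 [170.5 162.4] [22.1 23. ]
224 [260.9 161.5] [22.9 23.1]
212 [175.1 211.9] [19.9 22.1]
240 [260.8 212.1] [21.3 22.9]
[[ 440.9 -380.1    5. ]
 [ 470.2 -297.     5. ]
 [ 490.1 -397.2    5. ]
 [ 519.3 -314.1    5. ]] [ 480.12308122 -347.11136935    5.        ] 1.2324734129445172 88.12466581015282
t 13.27 pos [ 485.7 -306.7  138.8] yaw 1.2327 tilt [-0.0001  0.0006] turn 0.0003 slide [ -8.2 -39.9 130.8] F [-0.5  1.  -0.7] open 0.547 j [ 0.21  0.42  0.37  1.89 -0.19  0.87  1.9 ]
```

Emit:
jog_arm(delta_rot=[[0,0,0],[0,0,0],[0,0,0],[0,0,0],[0,0,0],[0,0,0],[0,0,0],[0,0,0]], slide=[[-0.004,-0.02,0],[-0.004,-0.02,0.01],[0,0,0.03],[0,0,0.03],[0,0,0.025],[0,0,0.01],[0,0,0],[0,0,0]], jaw=[0.1,0.1,0.1,0.1,0.1,0.1,0.1,0.1])

```text
t: 13.93
position: [480.9, -346.1, 34.2]
tcp_rot: [0.167, 0.986, 0.0, 0.0]
wrist_force: [-0.7, -0.3, -0.3]
opening: 0.548
finger_force: 0.0
```

Run:
```python
from h import *
goal(480.1,-347.1,8,1.2325)
```

```text
t 13.93 pos [ 480.9 -346.1   34.2] yaw 1.2357 tilt [0.0002 0.0004] turn 0.0032 slide [ 0.5 -1.2 26.2] F [-0.7 -0.3 -0.3] open 0.548 j [ 0.32  0.59  0.31  1.91 -0.27  0.69  2.03]
```

Emit:
jog_arm(delta_rot=[[0,0,0.003],[0,0,0],[0,0,0],[0,0,0],[0,0,0],[0,0,0],[0,0,0],[0,0,0]], slide=[[0,-0.001,0.01],[0,0,0.01],[0,0,0.004],[0,0,0.002],[0,0,0],[0,0,0],[0,0,0],[0,0,0]], jaw=[0.1,0.1,0.1,0.1,0.1,0.1,0.1,0.1])

```text
t: 14.6
position: [480.1, -348.1, 8.1]
tcp_rot: [0.169, 0.986, -0.0, 0.0]
wrist_force: [0.2, -0.2, -1.0]
opening: 0.552
finger_force: 0.0
```

Run:
```python
from h import *
goal(480.1,-347.1,8,1.2325)
```

```text
t 14.6 pos [ 480.1 -348.1    8.1] yaw 1.231 tilt [ 0.0005 -0.0002] turn -0.0015 slide [0.4 0.9 0.1] F [ 0.2 -0.2 -1. ] open 0.552 j [ 0.34  0.63  0.3   1.92 -0.29  0.64  2.05]
```

Emit:
jog_arm(delta_rot=[[0,0,0],[0,0,0],[0,0,0],[0,0,0],[0,0,0],[0,0,0],[0,0,0],[0,0,0]], slide=[[0,0.001,0],[0,0,0],[0,0,0],[0,0,0],[0,0,0],[0,0,0],[0,0,0],[0,0,0]], jaw=[0.1,-1,-1,-1,-1,-1,-1,-1], squeeze=50)

```text
t: 15.27
position: [480.6, -347.0, 8.1]
tcp_rot: [0.169, 0.986, 0.0, 0.0]
wrist_force: [-0.1, 1.8, 4.8]
opening: 0.293
finger_force: 51.2
```

Emit:
jog_arm(delta_rot=[[0,0,0],[0,0,0],[0,0,0],[0,0,0],[0,0,0],[0,0,0],[0,0,0],[0,0,0]], slide=[[0,0,-0.005],[0,0,-0.015],[0,0,-0.025],[0,0,-0.03],[0,0,-0.03],[0,0,-0.02],[0,0,0],[0,0,0]], jaw=[-1,-1,-1,-1,-1,-1,-1,-1])

```text
t: 15.93
position: [480.3, -347.1, 133.3]
tcp_rot: [0.169, 0.986, -0.0, 0.001]
wrist_force: [-0.1, 0.9, -1.4]
opening: 0.29
finger_force: 50.5
```

Run:
```python
from h import *
c=eyes.calibration("wrist");I=eyes.camera("wrist");np.savez("w8.npz",I=I,**c)
for n,s,lo,hi,zo in(("w4",[(266,319),(526,322)],(18,90,60),(35,255,255),1),("w8",[(266,319),(526,322)],(3,80,60),(14,255,255),-3)):
    f=np.load(n+".npz")
    print(n);P=rings(f,s,lo,hi,126.4 if n=="w4" else manip.get_obs()["position"][2]-3,26)
    print(P.round(1))
    if n=="w8":
        o=manip.get_obs();m=R.from_quat(o["tcp_rot"]);print("in tool",m.inv().apply(P-o["position"]).round(1))
    else: print("in tool",R.from_quat([.145,.9894,0,.001]).inv().apply(P-np.array([630.2,14.7,126.4])).round(1))
goal(630.3,15.0,120,1.279)
```

```text
w4
892 [170.1 204.6] [39. 41.]
896 [335.5 204.7] [39. 41.]
[[592.8 -20.9 126.4]
 [617.9  62.6 126.4]]
in tool [[ 25.6 -44.9  -0.1]
 [ 25.5  42.3  -0. ]]
w8
626 [170.8 201. ] [37.6 41. ]
635 [334.8 201. ] [37.4 41.3]
[[ 440.6 -381.6  128.9]
 [ 470.1 -297.9  128.9]]
in tool [[ 24.9 -46.2   3. ]
 [ 25.   42.6   3.1]]
t 15.98 pos [ 479.5 -346.4  131.9] yaw 1.2311 tilt [-0.0014  0.001 ] turn -0.0479 slide [-40.5 389.5  11.9] F [ 0.1 -0.4 -2.6] open 0.287 j [ 0.27  0.45  0.37  1.85 -0.21  0.87  1.98]
```

Emit:
jog_arm(delta_rot=[[0,0,-0.048],[0,0,0],[0,0,0],[0,0,0],[0,0,0],[0,0,0],[0,0,0],[0,0,0]], slide=[[0,0,0],[-0.002,0.02,0],[-0.004,0.035,0],[-0.004,0.039,0],[-0.004,0.039,0],[-0.004,0.039,0],[-0.004,0.039,0],[-0.004,0.039,0]], jaw=[-1,-1,-1,-1,-1,-1,-1,-1])

```text
t: 16.65
position: [575.9, -112.9, 130.4]
tcp_rot: [0.145, 0.989, -0.0, -0.002]
wrist_force: [-0.2, 0.1, -1.5]
opening: 0.289
finger_force: 50.4
```

Emit:
jog_arm(delta_rot=[[0,0,0],[0,0,0],[0,0,0],[0,0,0],[0,0,0],[0,0,0],[0,0,0],[0,0,0]], slide=[[-0.004,0.039,0],[-0.004,0.039,0],[-0.004,0.032,0],[-0.003,0.02,0],[0,0.009,0],[0,0,0],[0,0,0],[0,0,0]], jaw=[-1,-1,-1,-1,-1,-1,-1,-1])

```text
t: 17.32
position: [630.3, 10.8, 132.1]
tcp_rot: [0.147, 0.989, -0.001, -0.001]
wrist_force: [-0.9, -1.4, -1.4]
opening: 0.291
finger_force: 50.4
```

Run:
```python
from h import *
goal(630.3,15.0,36,1.279)
```

```text
t 17.32 pos [630.3  10.8 132.1] yaw 1.2756 tilt [-0.002  -0.0017] turn -0.0034 slide [ 1.2  4.1 96.1] F [-0.9 -1.4 -1.4] open 0.291 j [-0.3   0.5   0.3   1.76 -0.18  0.91  1.35]
```

Emit:
jog_arm(delta_rot=[[0,0,-0.003],[0,0,0],[0,0,0],[0,0,0],[0,0,0],[0,0,0],[0,0,0],[0,0,0]], slide=[[0.0012,0.004,0.01],[0,0,0.02],[0,0,0.025],[0,0,0.015],[0,0,0.008],[0,0,0],[0,0,0],[0,0,0]], jaw=[-1,-1,-1,-1,-1,-1,-1,-1])

```text
t: 17.98
position: [632.3, 17.4, 55.9]
tcp_rot: [0.144, 0.99, 0.0, 0.001]
wrist_force: [-0.6, -0.5, -1.0]
opening: 0.292
finger_force: 50.4
```

Run:
```python
from h import *
goal(630.3,15.0,36,1.279)
c=eyes.calibration("wrist");I=eyes.camera("wrist")
S=eyes.camera("scene")
for n,I in(("scene",S),("wrist",I)):
    h=cv2.cvtColor(I,cv2.COLOR_RGB2HSV);m=cv2.inRange(h,(0,170,50),(5,255,255));k,l,st,ce=cv2.connectedComponentsWithStats(m)
    for i in range(1,k):
        if st[i,4]>20:
            p=onz(n,ce[i],45,c if n=="wrist" else None);print(n,st[i,4],ce[i].round(1),"frame",R.from_euler('z',.2915).apply(p-[630.5,15.2,0]).round(1))
```

```text
t 17.98 pos [632.3  17.4  55.9] yaw 1.2812 tilt [0.0021 0.0001] turn 0.0022 slide [ 1.2 -2.9 19.9] F [-0.6 -0.5 -1. ] open 0.292 j [-0.28  0.6   0.27  1.8  -0.21  0.77  1.37]
scene 56 [278.2 191.5] frame [-150.7    4.3   45. ]
scene 239 [152.4 259.1] frame [234.  -90.8  45. ]
scene 35 [196.7 330.6] frame [280.4 131.8  45. ]
```

Emit:
jog_arm(delta_rot=[[0,0,0.001],[0,0,0],[0,0,0],[0,0,0],[0,0,0],[0,0,0],[0,0,0],[0,0,0]], slide=[[0.0015,-0.0025,0.002],[0,0,0.004],[0,0,0.002],[0,0,0],[0,0,0],[0,0,0],[0,0,0],[0,0,0]], jaw=[-1,-1,-1,-1,-1,-1,-1,-1])

```text
t: 18.75
position: [629.4, 16.0, 46.9]
tcp_rot: [0.144, 0.99, 0.0, 0.0]
wrist_force: [-0.2, -0.3, -2.3]
opening: 0.293
finger_force: 50.4
```

Run:
```python
from h import *
goal(630.3,15.0,36,1.279)
```

```text
t 18.75 pos [629.4  16.   46.9] yaw 1.2811 tilt [0.0002 0.0001] turn 0.0021 slide [-1.2 -0.7 10.9] F [-0.2 -0.3 -2.3] open 0.293 j [-0.28  0.61  0.26  1.81 -0.22  0.75  1.38]
```

Emit:
jog_arm(delta_rot=[[0,0,0.002],[0,0,0],[0,0,0],[0,0,0],[0,0,0],[0,0,0],[0,0,0],[0,0,0]], slide=[[-0.0008,-0.0007,0],[0,0,0.002],[0,0,0.002],[0,0,0.002],[0,0,0.002],[0,0,0.001],[0,0,0],[0,0,0]], jaw=[-1,-1,-1,-1,-1,-1,-1,-1])

```text
t: 19.42
position: [629.8, 15.1, 37.7]
tcp_rot: [0.145, 0.989, 0.0, -0.0]
wrist_force: [0.1, -0.8, -2.3]
opening: 0.289
finger_force: 50.4
```

Run:
```python
from h import *
goal(630.3,15.0,36,1.279)
```

```text
t 19.42 pos [629.8  15.1  37.7] yaw 1.279 tilt [-0.0002  0.0001] turn 0.0 slide [-0.5  0.1  1.7] F [ 0.1 -0.8 -2.3] open 0.289 j [-0.28  0.62  0.26  1.81 -0.22  0.73  1.38]
```

No contact with the guides. Lower the last 2 mm.

Emit:
jog_arm(delta_rot=[[0,0,0],[0,0,0],[0,0,0],[0,0,0],[0,0,0],[0,0,0],[0,0,0],[0,0,0]], slide=[[0,0,0.001],[0,0,0.001],[0,0,0],[0,0,0],[0,0,0],[0,0,0],[0,0,0],[0,0,0]], jaw=[-1,-1,-1,-1,-1,-1,-1,-1])

```text
t: 20.08
position: [630.0, 15.1, 36.1]
tcp_rot: [0.145, 0.989, 0.0, 0.0]
wrist_force: [-1.4, 0.8, 4.2]
opening: 0.295
finger_force: 50.9
```

Emit:
jog_arm(delta_rot=[[0,0,0],[0,0,0],[0,0,0],[0,0,0],[0,0,0],[0,0,0],[0,0,0],[0,0,0]], slide=[[0,0,0],[0,0,0],[0,0,0],[0,0,0],[0,0,-0.01],[0,0,-0.025],[0,0,-0.035],[0,0,-0.035]], jaw=[0.1,0.1,0.1,0.1,0.1,0.1,0.1,0.1])

```text
t: 20.75
position: [629.1, 15.0, 141.8]
tcp_rot: [0.145, 0.989, -0.0, -0.001]
wrist_force: [1.3, 0.6, -1.1]
opening: 0.553
finger_force: 0.0
```

Emit:
jog_arm(delta_rot=[[0,0,0],[0,0,0],[0,0,0],[0,0,0],[0,0,0],[0,0,0],[0,0,0],[0,0,0]], slide=[[0.008,0.0015,0],[0,0,0],[0,0,0],[0,0,0],[0,0,0],[0,0,0],[0,0,0],[0,0,0]], jaw=[0.1,0.1,0.1,0.1,0.1,0.1,0.1,0.1])

```text
t: 21.42
position: [622.5, 18.7, 140.1]
tcp_rot: [0.145, 0.989, -0.0, -0.001]
wrist_force: [-0.6, 0.5, 0.2]
opening: 0.547
finger_force: 0.0
```

Run:
```python
from h import *
c=eyes.calibration("wrist");I=eyes.camera("wrist");np.savez("w9.npz",I=I,**c)
P=rings(dict(I=I,**c),[(315,267),(475,267),(319,352),(469,352)],(3,80,60),(14,255,255),33,18)
m=P.mean(0);d=P[1]-P[0]+P[3]-P[2];print(P.round(1),m,np.arctan2(d[1],d[0]),np.linalg.norm(d)/2)
goal(630.5-184*.957,15.2+184*.287,19,1.279)
```

```text
254 [201.1 168.8] [24.4 25.1]
266 [301.8 168.9] [24.5 25.6]
248 [204.2 223.2] [21.9 24.2]
241 [298.8 223.2] [21.8 24.3]
[[591.8 -20.8  33. ]
 [617.2  63.4  33. ]
 [641.6 -35.8  33. ]
 [666.8  48.6  33. ]] [629.35008507  13.8517132   33.        ] 1.2790140456423418 88.00725876448175
t 21.47 pos [622.5  18.7 140.3] yaw 1.2789 tilt [-0.0007 -0.0001] turn -0.0001 slide [175.2  -1.1 121.3] F [-0.1 -0.7  0.7] open 0.552 j [-0.32  0.48  0.3   1.77 -0.17  0.92  1.34]
```

The raw panel sits in the nest: yaw matches, the ring spacing of 88.0 mm confirms its height, and it is within about 1.5 mm of centre. Now back to the knob.

Emit:
jog_arm(delta_rot=[[0,0,0],[0,0,0],[0,0,0],[0,0,0],[0,0,0],[0,0,0],[0,0,0],[0,0,0]], slide=[[0.035,0,0],[0.035,0,0],[0.035,0,0],[0.025,0,0],[0.012,0,0],[0,0,0],[0,0,0],[0,0,0]], jaw=[0.1,0.1,0.1,0.1,0.1,0.1,0.1,0.1])

```text
t: 22.13
position: [488.6, 59.3, 141.3]
tcp_rot: [0.146, 0.989, 0.0, 0.001]
wrist_force: [0.6, 0.5, -0.1]
opening: 0.55
finger_force: 0.0
```

Run:
```python
from h import *
goal(486.7,59.6,19.6,1.279)
```

```text
t 22.13 pos [488.6  59.3 141.3] yaw 1.2782 tilt [ 0.0024 -0.0001] turn -0.0008 slide [  1.9  -0.3 121.7] F [ 0.6  0.5 -0.1] open 0.55 j [-0.46  0.28  0.3   2.07 -0.11  0.8   1.19]
```

Emit:
jog_arm(delta_rot=[[0,0,0],[0,0,0],[0,0,0],[0,0,0],[0,0,0],[0,0,0],[0,0,0],[0,0,0]], slide=[[0.001,0,0.025],[0,0,0.035],[0,0,0.03],[0,0,0.02],[0,0,0.01],[0,0,0],[0,0,0],[0,0,0]], jaw=[0.1,0.1,0.1,0.1,0.1,0.1,0.1,0.1])

```text
t: 22.8
position: [487.3, 59.8, 21.8]
tcp_rot: [0.146, 0.989, 0.0, 0.001]
wrist_force: [-0.2, 0.1, 0.1]
opening: 0.549
finger_force: 0.0
```

Run:
```python
from h import *
goal(486.7,59.6,19.6,1.279)
```

```text
t 22.8 pos [487.3  59.8  21.8] yaw 1.2784 tilt [0.0026 0.0004] turn -0.0006 slide [ 0.5 -0.4  2.2] F [-0.2  0.1  0.1] open 0.549 j [-0.39  0.48  0.23  2.15 -0.21  0.53  1.28]
```

Emit:
jog_arm(delta_rot=[[0,0,0],[0,0,0],[0,0,0],[0,0,0],[0,0,0],[0,0,0],[0,0,0],[0,0,0]], slide=[[0.0005,0,0.002],[0,0,0],[0,0,0],[0,0,0],[0,0,0],[0,0,0],[0,0,0],[0,0,0]], jaw=[0.1,-1,-1,-1,-1,-1,-1,-1], squeeze=60)

```text
t: 23.47
position: [485.8, 59.9, 19.9]
tcp_rot: [0.145, 0.989, 0.0, 0.001]
wrist_force: [-0.9, -0.9, 5.0]
opening: 0.333
finger_force: 58.7
```

Emit:
jog_arm(delta_rot=[[0,0,0],[0,0,0],[0,0,0],[0,0,0],[0,0,0],[0,0,0],[0,0,0],[0,0,0]], slide=[[-0.006,0,0],[-0.006,0,0],[-0.006,0,0],[-0.006,0,0],[-0.006,0,0],[-0.005,0,0],[0,0,0],[0,0,0]], jaw=[-1,-1,-1,-1,-1,-1,-1,-1])

```text
t: 24.13
position: [518.2, 50.1, 19.9]
tcp_rot: [0.145, 0.989, 0.0, -0.001]
wrist_force: [-3.7, -0.4, 8.4]
opening: 0.33
finger_force: 58.9
```

Run:
```python
from h import *
goal(519.2,49.8,19.6,1.279)
```

```text
t 24.13 pos [518.2  50.1  19.9] yaw 1.2792 tilt [-0.001   0.0006] turn 0.0002 slide [-1.   0.   0.3] F [-3.7 -0.4  8.4] open 0.33 j [-0.36  0.52  0.23  2.08 -0.22  0.56  1.31]
```

Emit:
jog_arm(delta_rot=[[0,0,0],[0,0,0],[0,0,0],[0,0,0],[0,0,0],[0,0,0],[0,0,0],[0,0,0]], slide=[[0,0,0],[0,0,0],[0,0,0],[0,0,0],[0,0,-0.03],[0,0,-0.04],[0,0,-0.04],[0,0,-0.04]], jaw=[0.1,0.1,0.1,0.1,0.1,0.1,0.1,0.1])

```text
t: 24.8
position: [518.2, 49.8, 170.2]
tcp_rot: [0.146, 0.989, -0.0, -0.0]
wrist_force: [1.5, 1.1, -0.4]
opening: 0.549
finger_force: 0.0
```

Emit:
jog_arm(delta_rot=[[0,0,0],[0,0,0],[0,0,0],[0,0,0],[0,0,0],[0,0,0],[0,0,0],[0,0,0]], slide=[[0.02,0,-0.02],[0,0,0],[0,0,0],[0,0,0],[0,0,0],[0,0,0],[0,0,0],[0,0,0]], jaw=[0.1,0.1,0.1,0.1,0.1,0.1,0.1,0.1])

```text
t: 25.47
position: [499.4, 55.5, 187.9]
tcp_rot: [0.146, 0.989, -0.0, -0.001]
wrist_force: [0.3, 0.2, 0.6]
opening: 0.548
finger_force: 0.0
```

Run:
```python
from h import *
goal(519.2,49.8,19.6,1.279)
S=eyes.camera("scene");S0=np.load("S.npy")
c=eyes.calibration("wrist");I=eyes.camera("wrist")
for n,I in(("scene",S),("scene0",S0),("wrist",I)):
    h=cv2.cvtColor(I,cv2.COLOR_RGB2HSV);m=cv2.inRange(h,(0,170,50),(5,255,255));k,l,st,ce=cv2.connectedComponentsWithStats(m)
    for i in range(1,k):
        if st[i,4]>40:
            p=onz(n[:5],ce[i],45,c if n=="wrist" else None);print(n,st[i,4],ce[i].round(1),"frame",R.from_euler('z',.2915).apply(p-[630.5,15.2,0]).round(1))
# copper rings in the frame, yellow lenses in the tray (scene view)
h=cv2.cvtColor(S,cv2.COLOR_RGB2HSV)
for nm,lo,hi,z,mn in(("ring",(3,80,50),(14,255,255),33,12),("lens",(18,90,90),(35,255,255),13,12)):
    k,l,st,ce=cv2.connectedComponentsWithStats(cv2.inRange(h,lo,hi))
    for i in range(1,k):
        p=onz("scene",ce[i],z)
        if st[i,4]>mn and st[i,4]<200 and ((nm=="ring" and np.hypot(p[0]-630,p[1]-15)<75) or (nm=="lens" and np.hypot(p[0]-500,p[1]-347)<75)): print(nm,st[i,4],p.round(1))
```

```text
t 25.47 pos [499.4  55.5 187.9] yaw 1.2787 tilt [-0.0016 -0.0006] turn -0.0003 slide [-20.6   0.2 168.3] F [0.3 0.2 0.6] open 0.548 j [-0.46  0.24  0.31  2.   -0.09  0.92  1.18]
scene 62 [270.1 199. ] frame [-116.1    4.6   45. ]
scene 239 [152.4 259.1] frame [234.  -90.8  45. ]
scene0 59 [270.1 198.9] frame [-116.3    4.4   45. ]
scene0 239 [152.4 259.1] frame [234.  -90.8  45. ]
wrist 482 [253.1 197.5] frame [-115.8   -0.2   45. ]
ring 39 [593.5 -19.5  33. ]
ring 42 [644.3 -34.7  33. ]
ring 45 [619.9  64.5  33. ]
ring 44 [669.4  49.3  33. ]
lens 33 [488.2 299.1  13. ]
lens 34 [472.2 385.7  13. ]
lens 38 [539.  308.9  13. ]
lens 37 [522.5 394.7  13. ]
```

The knob is back at its starting pixel, the rings are in the nest and the lenses are in the tray. Handing in.

```bash
python3 -c "
from bench import manip
print(manip.sign_off())"
```

```text
the job is handed in; nothing more can be done
None
```

The job is handed in at about 25 s of the 72 s. The last camera check showed the finished panel in the blue tray, the raw panel in the frame and the red knob fully home, but the hand-in returned no verdict.

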